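# Back the bench winch off one notch

### The arm

A 6-joint arm with a two-finger parallel gripper is mounted at the origin on the work surface. World frame = base frame: x ahead of the robot, y to its left, z up, the work surface at z = 0. Lengths are in m, angles in rad, forces in N, time in s.
With the tool pointing down it reaches from about 0.4 to 0.925 m from the base axis. Payload 12.5 kg.
Tool frame: the origin (TCP) lies between the finger pads; the fingertips stand env.finger_overhang ahead of it and the grasp point (between the pads) lies 3 mm ahead of it (env.finger_overhang is the distance from the TCP to the fingertips, in m); z points along the fingers, y is the line along which they close (so a half turn about z gives the same grasp; the last joint's range is limited). The gripper opens to 95 mm and grips with 3 to 60 N. Pads are 20 mm wide; open, the fingers measure 119 mm over their backs; the gripper's body (75 mm by 180 mm) begins 59 mm behind the grasp point.
Start: joints at [1.041, 0.491, 1.559, -0, 1.092, -0.106], TCP at [0.257, 0.57, 0.204] pointing down, gripper open.
Joint ranges: [-3.1, 3.1], [-0.84, 2.19], [0.05, 2.79], [-1.13, 4.28], [0.06, 2.93], [-2.69, 2.69]. Speed limits (rad/s): [2.22, 2.22, 2.79, 3.14, 3.14, 3.14].

### API

Orientations are given as a rotation vector (axis times angle).
In Python, from plant import env, grab_frame gives the robot as it stands.
- The arm moves only by the tool carry_out, never from a script. Its argument "moves" is a list of rows, each an object with "grip": the opening, from 0 (shut) to 1 (fully open); "translation": the shift along the tool's x, y, z in cm, a list of three; "twist": the turn about the tool's z in degrees. A call has 1 to 5 rows; each row is the pose to reach, as a shift and turn from the pose commanded when the call began, along the tool's axes at that moment; what a row does not reach only later rows make up. A row lasts 1/12 s, in which the tool goes at most 41.7 mm and 7.16 degrees, less where a joint would pass 70% of its speed; a pose out of reach is approached as far as the arm can. A call with a gripper value outside its range is refused whole. The fingers move at their own pace and stop on an object; "squeeze" is the grip in N (left out, the last holds). Time passes only in rows, so rows that repeat a pose let the fingers close. It gives the time, the measured TCP pose, the force, the opening and the grip force at its end, in the units of the state.
- env.observe(): the state, without advancing time (a new reading comes with each control period).
- grab_frame(name): name is "side" or "top" or "wrist"; returns a dict with "pixels" (400x640x3 uint8, red, green, blue), "intrinsics" (3x3 intrinsics, pixels), "position" and "orientation" of the camera in the world; the wrist camera has in their place "hand_eye" (4x4, takes a point from camera to tool coordinates, whose origin is the TCP and whose axes are the flange's). Camera axes: x right, y up, looking along -z (the intrinsics and any distortion apply to the point x, -y, -z); pixel columns grow to the right and rows downward; lengths in m; the calibration is good to about 2 mm. The wrist camera is an equidistant fisheye: a pixel r from the principal point sees the ray r / f radians off the axis. A picture is of the moment at which its call begins: read the wrist's pose just before it. There is no depth.
- env.sign_off(): hands the job in; it is judged then, once.
The state is a dict: "time_s": time; "qpos": joint angles; "qvel": joint speeds; "joint_torque": joint torques, N m; "tool_pos": TCP position; "tool_rot": TCP orientation; "ft_force": force on the tool from outside, world axes, zero at the start; "ft_torque": the same for the moment, N m; "width": finger opening in m; "finger_force": force on a finger pad.
Only numpy, scipy, OpenCV 4.12 (cv2) and the standard library are available. Lean on these libraries where they do the work, as an engineer would, in place of code of your own. Each camera call takes 0.05 s, during which the arm holds its last target. There are 200 camera calls.

### The job

Back the empty blue strap winch off by exactly one notch, using light fingertip pushes: tip its yellow pawl up by pushing the red ball until the pawl stays up by itself, push the star wheel's upper spokes backward one notch (its top moves towards the pawl's pivot, the way the pawl was blocking; ten notches make a full turn), then tip the pawl down again so that it drops fully into the next notch and locks the wheel. Pick up nothing, and leave everything else on the bench where it is.

Things in the scene. Friction and masses are not known exactly. Their poses are not given: they have to be found in the camera images.
- winch: Blue hand winch bolted to the bench, no strap on it; base plate 190 x 135 mm, side plates 128 mm high. Origin on the bench under the middle of the axle. Own z up; own x level, pointing backward (away from the robot, within 0.4 rad): the wheel's top moves along +x when it turns backward. Ratchet wheel and pawl lie in the plane y = +51 mm, star wheel in y = -85 mm. Axle along y, 105 mm up.
- ratchet_wheel (a joint): Turn of ratchet wheel (120 mm wide, 10 teeth), drum and star wheel, one piece; rad, + = backward. Starts near 0; one notch back is 0.628. Pawl down: about 0.09 of play either side of a notch's middle (0, 0.628..), blocked further backward; turned further forward it lifts the pawl. Pawl up: turns against light friction (1.5 N at the spokes) and stays where left.
- spoke_tip (a point): Centre of the round end of the star wheel's upper spoke, 88 mm from the axle, about 187 mm above the bench. The spoke leans 22 degrees from upright to the winch's -x at wheel joint 0, and 14 degrees to +x one notch later. Five round spokes, 72 degrees apart, 12 mm thick (14 mm over the black outer sleeves).
- pawl (a joint): Swing of the yellow pawl, rad: 0 = down, fully in a notch; + = nose up, red ball moving to the winch's +x. Stop at 0.58. The ball's weight tips it over at about 0.3: below that it falls shut by itself, above that it falls open to the stop and stays there. Needs under 1 N at the ball.
- pawl_knob (a point): Centre of the pawl's red ball, 26 mm diameter, about 220 mm above the bench, 60 mm up a stem from the pivot. Pawl down: stem leans 0.23 rad to the winch's -x; fully up: 0.35 rad to +x. The 75 mm pawl arm points from the pivot to -x below the ball; its top at the nose end rises to about 213 mm when up.
- pawl_pivot (a point): Pivot of the pawl on its lug (top of the lug 172 mm above the bench): x = 70, y = 51, z = 162 mm from the winch's origin in the winch's axes.
- screwdriver: loose bystander: red-handled screwdriver, 200 mm long, lying on the bench near the winch; origin near its middle, underneath
- wrench: loose bystander: steel wrench, 180 mm long, lying between the winch and the robot; origin near its middle, underneath
- grease_jar: loose bystander: small white jar with black cap, 56 mm diameter, 60 mm tall, near the winch; origin at the centre of its underside
- spare_bush: loose bystander: brass bush (short tube), 36 mm diameter, 26 mm tall, standing beyond the winch; origin at the centre of its underside
- parts_tray: loose bystander: red divided parts tray, 160 x 220 x 45 mm, to the robot's right; origin at the centre of its underside
- carton: loose bystander: cardboard box, 90 x 130 x 100 mm, to the robot's left; origin at the centre of its underside
- oil_bottle: loose bystander: blue bottle with yellow cap, 54 mm diameter, 150 mm tall, to the robot's right; origin at the centre of its underside

How it is judged:
By the outcome, as a careful person would: the job done as asked, in the order asked, and still so for the second after the job is handed in, with the robot touching nothing.
It also fails if it takes over 67 s, if anything falls off the work surface, if the arm or the gripper's body presses on something with over 40 N, if the wrist force passes 120 N, or if a joint passes its speed limit or range.

## Working session

There is one attempt and no reset: what is moved stays moved. The work goes in short steps, Python scripts to look and compute and a tool call to move; the robot and the scene stay as the last step left them, time stands still between calls to the robot, and variables do not carry over. Pictures are saved under pics/ and viewed, at most 10 in all, crops included, and the job is handed in when it is done.

Besides the shell and the picture viewer there is one more tool, called after ">>>" in YAML: its name, and indented under it one key for each argument. carry_out: Moves the arm, as the interface text tells. Its arguments: {"type":"object","properties":{"moves":{"type":"array","items":{"type":"object","properties":{"grip":{"type":"number"},"translation":{"type":"array","items":{"type":"number"}},"twist":{"type":"number"}}}},"squeeze":{"type":"number"}},"required":["moves"]}

```bash
mkdir -p pics; ls
python3 - <<'E'
from plant import env, grab_frame
import cv2,pickle
s=env.observe();print({k:s[k] for k in('time_s','tool_pos','tool_rot','width','ft_force')},env.finger_overhang)
F={}
for n in('side','top'):
    f=grab_frame(n);F[n]=f;cv2.imwrite(f'pics/{n}0.png',f['pixels'][:,:,::-1]);print(n,f['intrinsics'],f['position'],f['orientation'],[k for k in f])
pickle.dump(F,open('F0.pkl','wb'))
E
```

```text
pics
{'time_s': 0.0, 'tool_pos': array([0.25684354, 0.56949579, 0.20375018]), 'tool_rot': array([-6.60587883e-01, -3.07101261e+00,  1.68174567e-03]), 'width': 0.09544997666322079, 'ft_force': array([-0.92078493, -0.73893547, -0.00894836])} 0.022
side [[507.785038     0.         326.46469621]
 [  0.         507.785038   199.84203412]
 [  0.           0.           1.        ]] [0.42602501 1.11393959 1.19682518] [ 0.07279935 -1.24098114 -2.81396804] ['pixels', 'intrinsics', 'position', 'orientation']
top [[374.96958539   0.         318.69851016]
 [  0.         374.96958539 196.24463106]
 [  0.           0.           1.        ]] [ 0.45262909 -0.0128795   1.45985372] [ 0.04886298 -0.03180177 -1.55498159] ['pixels', 'intrinsics', 'position', 'orientation']
```

View pics/side0.png

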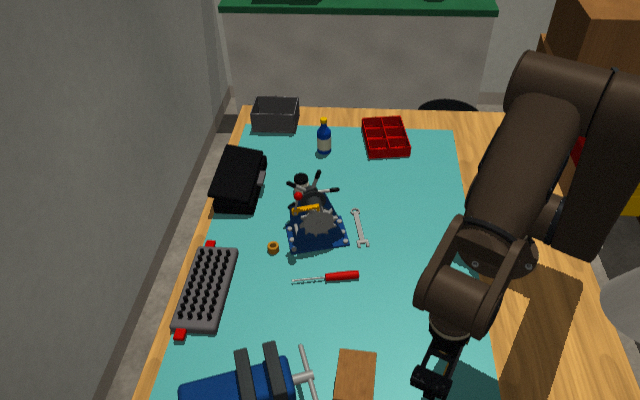

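View pics/top0.png

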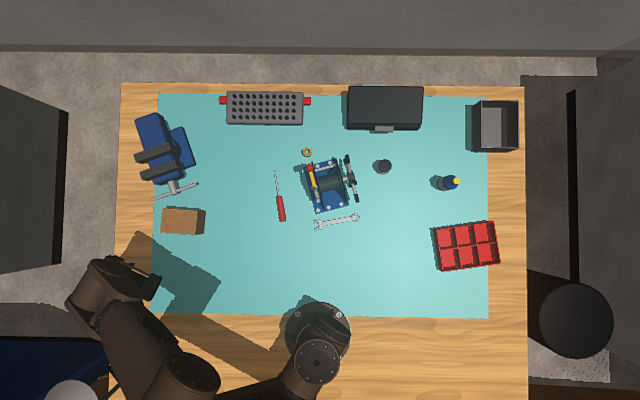

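The side view has the winch near (315,220), with the red ball about (298,195). In the top view the winch is near (328,185). I'll enlarge both.

Run:
```python
import cv2
a=cv2.imread('pics/side0.png')[165:260,270:370];b=cv2.imread('pics/top0.png')[140:235,290:390]
r=lambda i:cv2.resize(i,None,fx=6,fy=6,interpolation=cv2.INTER_CUBIC)
cv2.imwrite('pics/sc.png',r(a));cv2.imwrite('pics/tc.png',r(b))
```

```text
(no output)
```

View pics/sc.png

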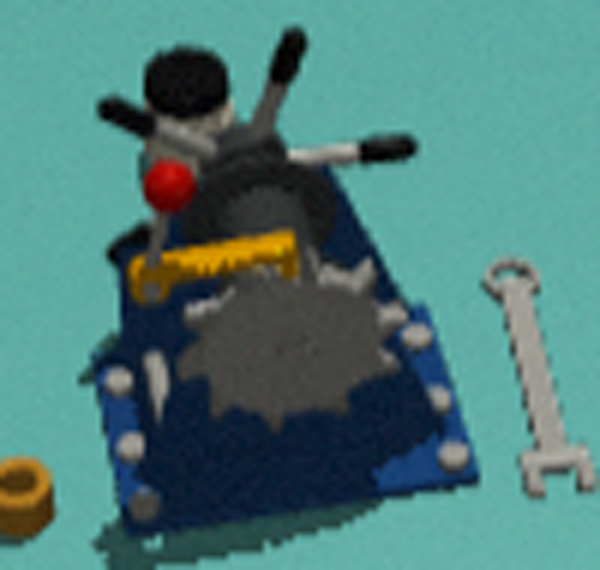

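View pics/tc.png

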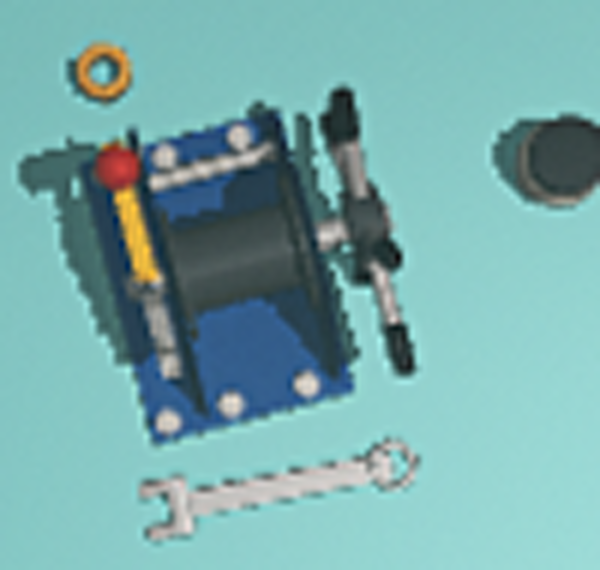

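The side crop shows the ball at (170,185) and spoke ends at (293,40), (407,148) and (108,107). In the top crop the ball is at (118,167) and spoke ends at (392,258), (342,97) and (403,364). I'll fit the winch pose to these.

```bash
cat > h.py <<'E'
import numpy as np, pickle, cv2
from scipy.spatial.transform import Rotation as R
from scipy.optimize import least_squares
F=pickle.load(open('F0.pkl','rb'))
def proj(n,P):
    f=F[n];p=(np.asarray(P)-f['position'])@R.from_rotvec(f['orientation']).as_matrix()
    return np.stack([p[...,0]/-p[...,2],-p[...,1]/-p[...,2]],-1)*f['intrinsics'][0,0]+f['intrinsics'][:2,2]
def knob(a): t=a-.23; return [.07+.06*np.sin(t),.051,.162+.06*np.cos(t)]
def tip(a,q=0): t=np.radians(a)+q; return [.088*np.sin(t),-.085,.105+.088*np.cos(t)]
def W(p,l): c,s=np.cos(p[2]),np.sin(p[2]); l=np.asarray(l);return np.stack([p[0]+c*l[...,0]-s*l[...,1],p[1]+s*l[...,0]+c*l[...,1],l[...,2]],-1)
E
cat > fit.py <<'E'
from h import *
u=lambda L,o:(np.array(L)+.5)/6-.5+o
S=u([(170,185),(293,40),(407,148),(108,107)],(270,165));T=u([(118,167),(392,258),(403,364),(342,97)],(290,140))
def pts(p): return W(p,[knob(0),tip(-22,p[3]),tip(-94,p[3]),tip(50,p[3])])
res=lambda p:np.r_[(proj('side',pts(p))-S).ravel(),(proj('top',pts(p))-T).ravel()]
r=least_squares(res,[.48,0,.2,0],loss='soft_l1')
print(r.x,res(r.x).round(1).reshape(-1,2));print(pts(r.x));np.save('w.npy',r.x)
E
python3 fit.py
```

```text
[ 0.5711781  -0.0302325   0.27356687  0.04425439] [[-0.4  0. ]
 [ 0.  -0.2]
 [-0.6 -0.4]
 [ 0.3  0.1]
 [-0.   0.1]
 [-0.3  0.1]
 [ 0.1  0.2]
 [-0.   0.3]]
[[ 0.61162651  0.03408718  0.22041998]
 [ 0.56590929 -0.11999388  0.18797068]
 [ 0.50944242 -0.1358386   0.10275107]
 [ 0.66139325 -0.09320088  0.15852763]]
```

```bash
cat > go.py <<'E'
# usage: go.py x y ztip (winch mm) -> shift in tool cm, twist
from h import *; import sys
from plant import env
p=np.load('w.npy')[:4]; s=env.observe()
M=R.from_rotvec(s['tool_rot']).as_matrix()
yaw=p[2]; Tm=np.array([[-np.sin(yaw),np.cos(yaw),0],[np.cos(yaw),np.sin(yaw),0],[0,0,-1]]).T
l=np.array(sys.argv[1:4],float)/1000; l[2]+=.022
d=M.T@(W(p,l)-s['tool_pos'])*100
print('shift cm',d.round(2),'rot deg',np.degrees(R.from_matrix(M.T@Tm).as_rotvec()).round(2))
c=s['tool_pos']-[p[0],p[1],.022];print('now mm',(np.r_[np.cos(yaw)*c[0]+np.sin(yaw)*c[1],-np.sin(yaw)*c[0]+np.cos(yaw)*c[1],c[2]]*1000).round(1),s['time_s'],'w',s['width'],'F',s['ft_force'].round(1))
E
python3 go.py 15 51 260
```

```text
shift cm [-51.18 -36.88  -7.78] rot deg [-5.000e-02  2.000e-02  5.005e+01]
now mm [-140.6  662.4  181.8] 0.1 w 0.09504544711790813 F [-0.1 -0.5  1. ]
```

>>> carry_out:
  moves:
    - {"grip":0,"translation":[-2.6,-1.9,-2.2],"twist":7}
    - {"grip":0,"translation":[-5.4,-3.9,-4.2],"twist":14}
    - {"grip":0,"translation":[-8.2,-5.9,-6],"twist":21}
    - {"grip":0,"translation":[-11.2,-8.1,-7.2],"twist":28}
    - {"grip":0,"translation":[-14.2,-10.2,-7.8],"twist":35}
  squeeze: 10

```text
time_s: 0.52
tool_pos: [0.3451, 0.4171, 0.2838]
tool_rot: [1.561, 2.726, 0.003]
ft_force: [0.2, 1.0, 0.0]
width: 0.0672
finger_force: 0.0
```

```bash
python3 go.py 15 51 260
```

```text
shift cm [-45.48  -0.4    0.16] rot deg [ 0.1  -0.04 14.73]
now mm [-96.8 491.8 261.8] 0.5167 w 0.06718720357171562 F [0.2 1.  0. ]
```

>>> carry_out:
  moves:
    - {"grip":0,"translation":[-4,0,0],"twist":7}
    - {"grip":0,"translation":[-8,0,0],"twist":14}
    - {"grip":0,"translation":[-12,0,0],"twist":14.7}
    - {"grip":0,"translation":[-16,0,0],"twist":14.7}
    - {"grip":0,"translation":[-20,0,0],"twist":14.7}

```text
time_s: 0.93
tool_pos: [0.4471, 0.2446, 0.2823]
tool_rot: [-1.89, -2.509, 0.0]
ft_force: [0.8, 1.0, 0.2]
width: 0.0336
finger_force: 0.0
```

```bash
python3 go.py 15 51 260
```

```text
shift cm [-24.75   5.87   0.03] rot deg [-0.   -0.    0.34]
now mm [-45.2 298.1 260.3] 0.9333 w 0.03363783683199996 F [0.8 1.  0.2]
```

>>> carry_out:
  moves:
    - {"grip":0,"translation":[-4,1,0],"twist":0}
    - {"grip":0,"translation":[-8,2,0],"twist":0}
    - {"grip":0,"translation":[-12,3,0],"twist":0}
    - {"grip":0,"translation":[-16,4,0],"twist":0}
    - {"grip":0,"translation":[-20,5,0],"twist":0}

```text
time_s: 1.35
tool_pos: [0.5504, 0.066, 0.2822]
tool_rot: [-1.89, -2.509, 0.0]
ft_force: [0.4, 0.5, -0.0]
width: 0.0024
finger_force: 0.0
```

>>> carry_out:
  moves:
    - {"grip":0,"translation":[-2.5,0.5,0]}
    - {"grip":0,"translation":[-4,0.7,0]}
    - {"grip":0,"translation":[-4,0.7,0]}
    - {"grip":0,"translation":[-4,0.7,0]}

```text
invalid input at $.moves[0]: expected keys grip, translation, twist
```

```bash
python3 go.py 25 51 218
python3 - <<'E'
from plant import env, grab_frame
import cv2
f=grab_frame('side');cv2.imwrite('pics/s1.png',cv2.resize(f['pixels'][130:260,250:400,::-1],None,fx=4,fy=4))
E
```

```text
shift cm [-4.74  1.87  4.22] rot deg [-0.01 -0.01  0.34]
now mm [  6.   98.2 260.2] 1.35 w 0.002408249228872274 F [ 0.4  0.5 -0. ]
```

View pics/s1.png

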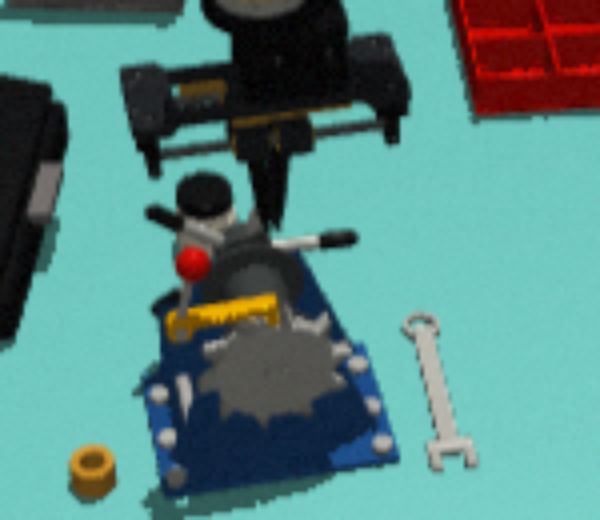

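The crop shows the gripper closed with its fingertip at about (272,230), and the ball still down at (193,264). I'll check that tip pixel against the projection before descending.

Run:
```python
from h import *
p=np.load('w.npy')
for l in ([.006,.098,.260],[.006,.098,.338],[.0563,.051,.2204]): print(((proj('side',W(p,l))-[250,130]+.5)*4-.5).round(0))
```

```text
[270. 255.]
[267. 168.]
[192. 263.]
```

>>> carry_out:
  moves:
    - {"grip":0,"translation":[-2,0.5,0],"twist":0.3}
    - {"grip":0,"translation":[-4,1,0.5],"twist":0.3}
    - {"grip":0,"translation":[-4.7,1,2],"twist":0.3}
    - {"grip":0,"translation":[-4.7,1,3.5],"twist":0.3}
    - {"grip":0,"translation":[-4.7,1,4.2],"twist":0.3}

```text
time_s: 1.82
tool_pos: [0.5719, 0.0251, 0.2383]
tool_rot: [-1.897, -2.501, 0.002]
ft_force: [-0.1, -0.1, 0.3]
width: 0.0005
finger_force: 0.0
```

```bash
python3 go.py 70 51 218
```

```text
shift cm [-0.2   5.44 -0.18] rot deg [-0.14 -0.06 -0.02]
now mm [ 15.6  53.  216.3] 1.8167 w 0.00046644702163066513 F [-0.1 -0.1  0.3]
```

>>> carry_out:
  moves:
    - {"grip":0,"translation":[-0.2,1,-0.1],"twist":0}
    - {"grip":0,"translation":[-0.2,1.6,-0.1],"twist":0}
    - {"grip":0,"translation":[-0.2,2.1,-0.1],"twist":0}
    - {"grip":0,"translation":[-0.2,2.5,-0.1],"twist":0}
    - {"grip":0,"translation":[-0.2,2.9,-0.1],"twist":0}

```text
time_s: 2.23
tool_pos: [0.6013, 0.0319, 0.2416]
tool_rot: [1.896, 2.504, 0.0]
ft_force: [-0.1, 0.4, -0.2]
width: 0.0005
finger_force: 0.0
```

```bash
cat > ball.py <<'E'
from h import *
from plant import grab_frame
import sys
p=np.load('w.npy')
for n in('side','top'):
    f=grab_frame(n)['pixels'];F[n]['px']=f
    h=f.astype(int);m=(h[...,0]>110)&(h[...,1]<60)&(h[...,2]<60)
    c=proj(n,W(p,knob(.29))).astype(int);mm=np.zeros_like(m);mm[c[1]-12:c[1]+13,c[0]-12:c[0]+13]=1;m&=mm
    y,x=np.nonzero(m);print(n,len(x),x.mean().round(1) if len(x) else '',y.mean().round(1) if len(x) else '','pred 0/.29/.58',[proj(n,W(p,knob(a))).round(1).tolist() for a in(0,.29,.58)])
if len(sys.argv)>1: cv2.imwrite(sys.argv[1],np.vstack([cv2.resize(F['side']['px'][160:230,265:365,::-1],None,fx=4,fy=4,interpolation=2),cv2.resize(F['top']['px'][140:210,280:380,::-1],None,fx=4,fy=4,interpolation=2)]))
E
python3 go.py 70 51 218;python3 ball.py pics/b1.png
```

```text
shift cm [-0.07  2.43  0.16] rot deg [0.02 0.   0.07]
now mm [ 45.7  51.7 219.6] 2.2333 w 0.0004808672656127611 F [-0.1  0.4 -0.2]
side 22 297.5 195.8 pred 0/.29/.58 [[297.5, 195.4], [291.6, 195.9], [285.8, 197.7]]
top 0   pred 0/.29/.58 [[309.2, 167.5], [307.9, 162.4], [306.6, 157.7]]
```

View pics/b1.png

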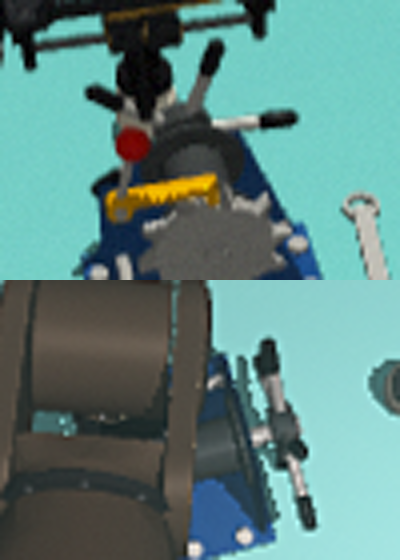

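The crop shows the ball unmoved at (132,143), with the fingertip apparently ending at (148,115). That is about 20 mm higher than the model predicts. I'll check with the wrist camera.

Run:
```python
from h import *
from plant import env,grab_frame
s=env.observe();f=grab_frame('wrist');p=np.load('w.npy')
im=f['pixels'][:,:,::-1].copy();K=f['intrinsics'];print(K,f['hand_eye'].round(3))
M=R.from_rotvec(s['tool_rot']).as_matrix();H=np.linalg.inv(f['hand_eye'])
def pj(t):
    c=H[:3,:3]@t+H[:3,3];v=np.array([c[0],-c[1],-c[2]]);r=np.hypot(*v[:2]);th=np.arctan2(r,v[2]);return (K[:2,2]+K[0,0]*th*v[:2]/r)
for nm,t in(('tcp',np.zeros(3)),('tip',np.array([0,0,.022])),('ball',M.T@(W(p,knob(0))-s['tool_pos'])),('spoke',M.T@(W(p,tip(-22,p[3]))-s['tool_pos']))):
    q=pj(t);print(nm,q.round(0),t.round(3))
cv2.imwrite('pics/w1.png',cv2.resize(im,None,fx=1.25,fy=1.25))
```

```text
[[309.70691629   0.         322.21512842]
 [  0.         309.70691629 204.46836609]
 [  0.           0.           1.        ]] [[ 0.     0.957  0.29   0.082]
 [ 1.    -0.     0.     0.001]
 [ 0.     0.29  -0.957 -0.179]
 [ 0.     0.     0.     1.   ]]
tcp [321. 246.] [0. 0. 0.]
tip [321. 233.] [0.    0.    0.022]
ball [336. 234.] [-0.001  0.011  0.021]
spoke [247. 344.] [-0.137 -0.075  0.053]
```

View pics/w1.png

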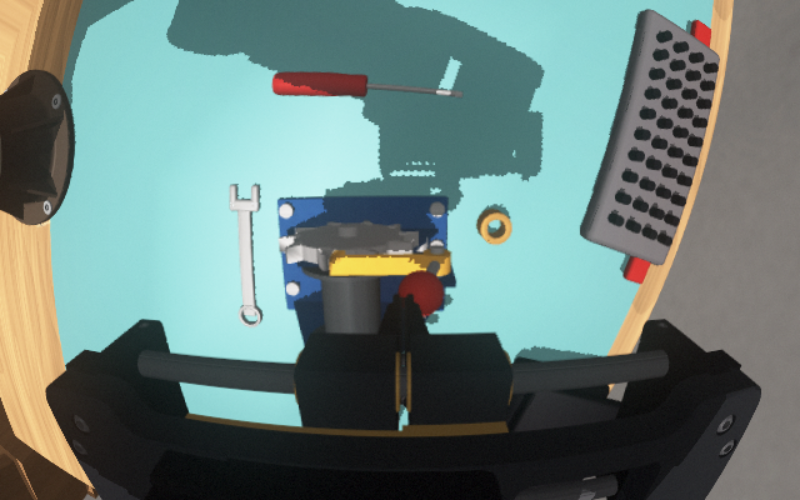

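The wrist view has the ball at (422,295), matching its prediction. The finger apex is at about (403,297), so the finger is level with the ball and close beside it. I'll go slightly lower and push on.

>>> carry_out:
  moves:
    - {"grip":0,"translation":[0,0,0.4],"twist":0}
    - {"grip":0,"translation":[0,0.2,0.7],"twist":0}
    - {"grip":0,"translation":[0,0.4,0.7],"twist":0}
    - {"grip":0,"translation":[0,0.6,0.7],"twist":0}
    - {"grip":0,"translation":[0,0.6,0.7],"twist":0}

```text
time_s: 2.8
tool_pos: [0.6071, 0.0332, 0.2343]
tool_rot: [1.897, 2.504, 0.0]
ft_force: [-0.1, 0.3, 0.1]
width: 0.0002
finger_force: 0.0
```

```bash
python3 go.py 70 51 218;python3 ball.py pics/b2.png
python3 - <<'E'
from plant import grab_frame
import cv2
a=cv2.resize(grab_frame('wrist')['pixels'][190:270,270:390,::-1],None,fx=5,fy=5,interpolation=2)
cv2.imwrite('pics/w2.png',a)
E
```

```text
shift cm [-0.04  1.83 -0.57] rot deg [ 0.01 -0.    0.04]
now mm [ 51.7  51.3 212.3] 2.8 w 0.00023787307196439664 F [-0.1  0.3  0.1]
side 17 297.4 195.9 pred 0/.29/.58 [[297.5, 195.4], [291.6, 195.9], [285.8, 197.7]]
top 0   pred 0/.29/.58 [[309.2, 167.5], [307.9, 162.4], [306.6, 157.7]]
```

View pics/w2.png

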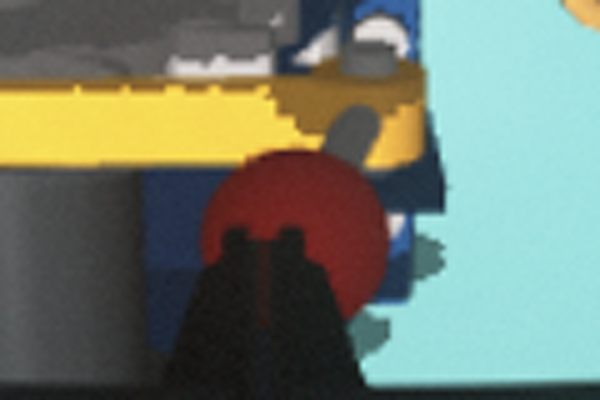

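The crop shows the fingertips drawn over the ball, near (265,235). Both cameras therefore put the real tips at about TCP height, not 22 mm ahead of it. The finger is above the ball, so I'll back off, go lower, and push from the near side.

>>> carry_out:
  moves:
    - {"grip":0,"translation":[0,0,-1],"twist":0}
    - {"grip":0,"translation":[0,-2,-1],"twist":0}
    - {"grip":0,"translation":[0,-3.5,-1],"twist":0}
    - {"grip":0,"translation":[0,-3.7,0.5],"twist":0}
    - {"grip":0,"translation":[0,-3.7,1.7],"twist":0}

```text
time_s: 3.37
tool_pos: [0.5707, 0.0229, 0.2185]
tool_rot: [1.896, 2.503, 0.002]
ft_force: [0.3, 0.3, -0.1]
width: 0.0004
finger_force: 0.0
```

```bash
sed -i 's/l\[2\]+=.022/pass/; s/,.022\];print/,0];print/' go.py; python3 go.py 40 51 217;python3 ball.py pics/b3.png
```

```text
shift cm [-0.03  2.61  0.15] rot deg [0.11 0.04 0.03]
now mm [ 13.9  51.3 218.5] 3.3667 w 0.00041417637027089504 F [ 0.3  0.3 -0.1]
side 16 297.5 195.8 pred 0/.29/.58 [[297.5, 195.4], [291.6, 195.9], [285.8, 197.7]]
top 0   pred 0/.29/.58 [[309.2, 167.5], [307.9, 162.4], [306.6, 157.7]]
```

View pics/b3.png

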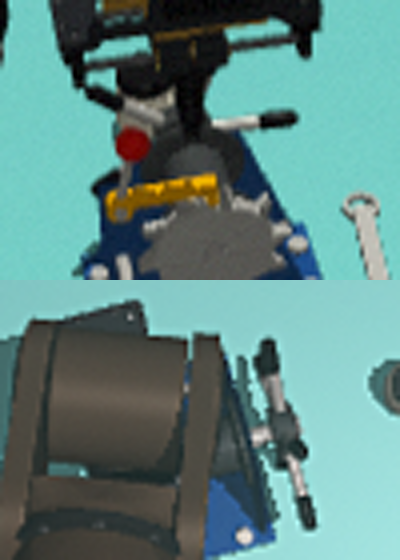

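Now the tip at (195,140) is level with the ball and about 40 mm from it, so the push can go ahead.

>>> carry_out:
  moves:
    - {"grip":0,"translation":[0,1.2,0.1],"twist":0}
    - {"grip":0,"translation":[0,1.8,0.1],"twist":0}
    - {"grip":0,"translation":[0,2.3,0.1],"twist":0}
    - {"grip":0,"translation":[0,2.8,0.1],"twist":0}
    - {"grip":0,"translation":[0,3.2,0.1],"twist":0}

```text
time_s: 3.88
tool_pos: [0.6024, 0.0318, 0.2176]
tool_rot: [1.896, 2.504, 0.001]
ft_force: [-5.5, -1.2, 13.9]
width: 0.0005
finger_force: 6.1
```

```bash
python3 go.py 62 51 217;python3 ball.py pics/b4.png
```

```text
shift cm [-0.03  1.51  0.06] rot deg [0.05 0.03 0.05]
now mm [ 46.9  51.3 217.6] 3.8833 w 0.0005073375862446657 F [-5.5 -1.2 13.9]
side 20 295.6 195.8 pred 0/.29/.58 [[297.5, 195.4], [291.6, 195.9], [285.8, 197.7]]
top 0   pred 0/.29/.58 [[309.2, 167.5], [307.9, 162.4], [306.6, 157.7]]
```

The tool feels 14 N upward, so the tip is riding on the ball's upper side. I'll back off, go 12 mm lower and retry.

>>> carry_out:
  moves:
    - {"grip":0,"translation":[0,-0.8,-0.2],"twist":0}
    - {"grip":0,"translation":[0,-2.4,0],"twist":0}
    - {"grip":0,"translation":[0,-2.4,1.2],"twist":0}
    - {"grip":0,"translation":[0,-1.5,1.2],"twist":0}
    - {"grip":0,"translation":[0,-1,1.2],"twist":0}

```text
time_s: 4.4
tool_pos: [0.5931, 0.0292, 0.2046]
tool_rot: [-1.897, -2.504, -0.0]
ft_force: [-1.4, -0.4, 2.4]
width: 0.0008
finger_force: 0.8
```

```bash
python3 go.py 62 51 205;python3 ball.py pics/b4.png
```

```text
shift cm [-0.03  2.49 -0.04] rot deg [-0.   -0.01  0.03]
now mm [ 37.1  51.3 204.6] 4.4 w 0.0007532762590567283 F [-1.4 -0.4  2.4]
side 20 297.4 195.8 pred 0/.29/.58 [[297.5, 195.4], [291.6, 195.9], [285.8, 197.7]]
top 0   pred 0/.29/.58 [[309.2, 167.5], [307.9, 162.4], [306.6, 157.7]]
```

>>> carry_out:
  moves:
    - {"grip":0,"translation":[0,0.3,0],"twist":0}
    - {"grip":0,"translation":[0,0.6,0],"twist":0}
    - {"grip":0,"translation":[0,0.9,0],"twist":0}

```text
time_s: 4.75
tool_pos: [0.6014, 0.0317, 0.2046]
tool_rot: [1.897, 2.504, 0.0]
ft_force: [-0.3, 0.1, 0.2]
width: 0.0008
finger_force: 0.3
```

```bash
python3 go.py 62 51 205;python3 ball.py pics/b5.png
```

```text
shift cm [-0.05  1.62 -0.04] rot deg [ 0.02 -0.    0.05]
now mm [ 45.8  51.4 204.6] 4.75 w 0.000839155713241451 F [-0.3  0.1  0.2]
side 22 294.1 195.9 pred 0/.29/.58 [[297.5, 195.4], [291.6, 195.9], [285.8, 197.7]]
top 0   pred 0/.29/.58 [[309.2, 167.5], [307.9, 162.4], [306.6, 157.7]]
```

The push is light now and the pawl is at about 0.17. I'll keep going.

>>> carry_out:
  moves:
    - {"grip":0,"translation":[0,0.4,0],"twist":0}
    - {"grip":0,"translation":[0,0.7,0],"twist":0}
    - {"grip":0,"translation":[0,1.0,0],"twist":0}
    - {"grip":0,"translation":[0,1.3,0],"twist":0}
    - {"grip":0,"translation":[0,1.3,0],"twist":0}

```text
time_s: 5.27
tool_pos: [0.614, 0.0352, 0.2042]
tool_rot: [1.897, 2.504, 0.0]
ft_force: [0.3, 0.3, 0.3]
width: 0.0008
finger_force: 0.0
```

```bash
python3 go.py 0 51 250;python3 ball.py pics/b5.png
```

```text
shift cm [-0.03 -5.89 -4.58] rot deg [ 0.01 -0.    0.05]
now mm [ 58.9  51.4 204.2] 5.2667 w 0.0007591321267212737 F [0.3 0.3 0.3]
side 20 288.5 197.0 pred 0/.29/.58 [[297.5, 195.4], [291.6, 195.9], [285.8, 197.7]]
top 0   pred 0/.29/.58 [[309.2, 167.5], [307.9, 162.4], [306.6, 157.7]]
```

>>> carry_out:
  moves:
    - {"grip":0,"translation":[0,-0.3,-3],"twist":0}
    - {"grip":0,"translation":[-2,-2.5,-5.5],"twist":0}
    - {"grip":0,"translation":[-4.5,-5.5,-6],"twist":0}
    - {"grip":0,"translation":[-7,-8.5,-6],"twist":0}
    - {"grip":0,"translation":[-10,-11,-6],"twist":0}

```text
time_s: 5.78
tool_pos: [0.533, -0.0915, 0.2651]
tool_rot: [1.895, 2.505, 0.001]
ft_force: [0.6, -0.9, -0.3]
width: 0.0005
finger_force: 0.0
```

```bash
python3 go.py -70 -85 170;python3 ball.py pics/b6.png
```

```text
shift cm [-3.62 -1.68  9.51] rot deg [0.05 0.02 0.12]
now mm [-53.3 -48.7 265.1] 5.7833 w 0.0004957350623683088 F [ 0.6 -0.9 -0.3]
side 40 285.9 197.3 pred 0/.29/.58 [[297.5, 195.4], [291.6, 195.9], [285.8, 197.7]]
top 33 306.7 157.6 pred 0/.29/.58 [[309.2, 167.5], [307.9, 162.4], [306.6, 157.7]]
```

The pawl rests open at 0.58. Next I'll go down behind the star wheel's upper spoke.

>>> carry_out:
  moves:
    - {"grip":0,"translation":[-1.8,-1.2,0],"twist":0}
    - {"grip":0,"translation":[-3.6,-2.2,1.5],"twist":0}
    - {"grip":0,"translation":[-3.6,-2.2,5],"twist":0}
    - {"grip":0,"translation":[-3.6,-2.2,8],"twist":0}
    - {"grip":0,"translation":[-3.6,-2.2,9.8],"twist":0}

```text
time_s: 6.3
tool_pos: [0.5223, -0.1313, 0.1638]
tool_rot: [-1.896, -2.502, 0.001]
ft_force: [0.8, 0.4, -1.0]
width: 0.0002
finger_force: 0.0
```

```bash
cat > wheel.py <<'E'
from h import *
import sys
p=np.load('w.npy')
def est(side,top,lo=-.35,hi=.95):
    qs=np.arange(lo,hi,.01);out={}
    for n,im in(('side',side),('top',top)):
        h=cv2.cvtColor(im,cv2.COLOR_RGB2HSV).astype(int)
        teal=((abs(h[...,0]-88)<8)&(h[...,1]>60)&(h[...,2]>110)).astype(np.float32)
        sc=[]
        for q in qs:
            s=0
            for a in(-22,50,-94):
                t=np.radians(a)+q;ax=np.array([np.sin(t),0,np.cos(t)]);pe=np.array([np.cos(t),0,-np.sin(t)])
                o=np.array([0,-.085,.105])
                for r in(.06,.07,.08,.088):
                    for w,sg in((0,-1),(.013,.5),(-.013,.5)):
                        u=proj(n,W(p,o+r*ax+w*pe)).astype(np.float32)
                        s+=sg*cv2.remap(teal,u[None,None,:1],u[None,None,1:],1)[0,0]
            sc.append(s)
        sc=np.array(sc);k=sc>sc.max()-.8;out[n]=(round(float((qs[k]*sc[k]).sum()/sc[k].sum()),3),round(float(sc.max()),1),[round(float(v),2) for v in (qs[k].min(),qs[k].max())])
    return out
if __name__=='__main__':
    if len(sys.argv)>1: print(est(F['side']['pixels'],F['top']['pixels']))
    else:
        from plant import grab_frame
        print(est(grab_frame('side')['pixels'],grab_frame('top')['pixels']))
E
python3 wheel.py 0; python3 wheel.py; python3 go.py 0 -85 165
```

```text
{'side': (0.045, 10.8, [0.02, 0.07]), 'top': (0.163, 1.6, [-0.03, 0.52])}
{'side': (0.035, 11.0, [0.0, 0.07]), 'top': (0.262, 0.7, [-0.35, 0.94])}
shift cm [-0.13  7.44 -0.15] rot deg [-0.23 -0.18  0.04]
now mm [-74.4 -83.7 163.8] 6.4 w 0.00046600115881569206 F [ 0.6 -0.5  0.5]
```

The side-view wheel estimate works (0.04). I'll start pushing the spoke.

>>> carry_out:
  moves:
    - {"grip":0,"translation":[-0.1,1.5,0],"twist":0}
    - {"grip":0,"translation":[-0.1,2.2,0],"twist":0}
    - {"grip":0,"translation":[-0.1,2.8,0],"twist":0}
    - {"grip":0,"translation":[-0.1,3.4,0],"twist":0}
    - {"grip":0,"translation":[-0.1,4,0],"twist":0}

```text
time_s: 6.82
tool_pos: [0.5624, -0.1215, 0.1671]
tool_rot: [1.896, 2.504, 0.0]
ft_force: [-2.6, -0.1, 2.8]
width: 0.0001
finger_force: 1.3
```

```bash
python3 wheel.py; python3 go.py -5 -85 165
```

```text
{'side': (0.16, 10.3, [0.12, 0.2]), 'top': (0.409, 0.4, [-0.35, 0.94])}
shift cm [0.06 2.78 0.17] rot deg [0.05 0.02 0.07]
now mm [-32.8 -85.6 166.6] 6.9167 w 0.000549480669118464 F [-0.1 -0.3  0.1]
```

>>> carry_out:
  moves:
    - {"grip":0,"translation":[0,0.5,0.3],"twist":0}
    - {"grip":0,"translation":[0,1,0.5],"twist":0}
    - {"grip":0,"translation":[0,1.5,0.5],"twist":0}
    - {"grip":0,"translation":[0,2.0,0.5],"twist":0}
    - {"grip":0,"translation":[0,2.4,0.5],"twist":0}

```text
time_s: 7.33
tool_pos: [0.5857, -0.1151, 0.1613]
tool_rot: [-1.897, -2.504, -0.0]
ft_force: [-1.7, -0.5, 1.1]
width: 0.0006
finger_force: 0.8
```

```bash
python3 wheel.py; python3 go.py 0 -85 165
```

```text
{'side': (0.435, 7.4, [0.41, 0.46]), 'top': (nan, 0.0, [-0.35, 0.94])}
shift cm [ 0.06  0.88 -0.38] rot deg [0.03 0.   0.06]
now mm [ -8.8 -85.6 161.2] 7.4333 w 0.00026963948861871635 F [-0.7 -0.1 -0.3]wheel.py:20: RuntimeWarning: invalid value encountered in scalar divide
  sc=np.array(sc);k=sc>sc.max()-.8;out[n]=(round(float((qs[k]*sc[k]).sum()/sc[k].sum()),3),round(float(sc.max()),1),[round(float(v),2) for v in (qs[k].min(),qs[k].max())])
```

>>> carry_out:
  moves:
    - {"grip":0,"translation":[0,0.4,0],"twist":0}
    - {"grip":0,"translation":[0,0.8,0],"twist":0}
    - {"grip":0,"translation":[0,1.1,0],"twist":0}
    - {"grip":0,"translation":[0,1.1,0],"twist":0}

```text
time_s: 7.77
tool_pos: [0.5962, -0.1121, 0.1612]
tool_rot: [-1.897, -2.504, -0.0]
ft_force: [-1.1, -0.3, 0.1]
width: 0.0002
finger_force: 0.1
```

```bash
python3 wheel.py 2>/dev/null; python3 go.py 0 -85 165
```

```text
{'side': (0.58, 6.5, [0.55, 0.61]), 'top': (nan, 0.0, [-0.35, 0.94])}
shift cm [ 0.07 -0.17 -0.37] rot deg [0.03 0.   0.05]
now mm [  1.7 -85.7 161.3] 7.8667 w 0.0003425890362288128 F [ 0.3  0.7 -0.2]
```

>>> carry_out:
  moves:
    - {"grip":0,"translation":[0,0.2,0],"twist":0}
    - {"grip":0,"translation":[0,0.35,0],"twist":0}
    - {"grip":0,"translation":[0,0.35,0],"twist":0}

```text
time_s: 8.12
tool_pos: [0.5992, -0.1113, 0.1613]
tool_rot: [-1.897, -2.504, -0.0]
ft_force: [-0.9, -0.8, -1.1]
width: 0.0008
finger_force: 0.4
```

>>> carry_out:
  moves:
    - {"grip":0,"translation":[0,-1,0],"twist":0}
    - {"grip":0,"translation":[0,-3,-1.5],"twist":0}
    - {"grip":0,"translation":[0,-3.5,-5],"twist":0}
    - {"grip":0,"translation":[0,-3.5,-9],"twist":0}
    - {"grip":0,"translation":[0,-3.5,-10],"twist":0}

```text
time_s: 8.53
tool_pos: [0.5661, -0.1216, 0.2672]
tool_rot: [1.893, 2.498, 0.004]
ft_force: [1.0, -0.4, 0.8]
width: 0.0007
finger_force: 0.0
```

```bash
python3 wheel.py 2>/dev/null; python3 ball.py; python3 go.py 150 51 205
```

```text
{'side': (0.61, 8.4, [0.57, 0.65]), 'top': (nan, 0.0, [-0.35, 0.94])}
side 47 286.0 196.9 pred 0/.29/.58 [[297.5, 195.4], [291.6, 195.9], [285.8, 197.7]]
top 33 306.8 157.8 pred 0/.29/.58 [[309.2, 167.5], [307.9, 162.4], [306.6, 157.7]]
shift cm [13.63 18.07  5.57] rot deg [-0.01 -0.02  0.04]
now mm [-30.6 -85.5 260.7] 8.7333 w 0.0005894943800685293 F [0.9 0.4 0.4]
```

The wheel reads 0.61 and the pawl is still open. Next I'll go over to the far side of the ball.

>>> carry_out:
  moves:
    - {"grip":0,"translation":[2.4,3.2,-1],"twist":0}
    - {"grip":0,"translation":[4.8,6.4,-1],"twist":0}
    - {"grip":0,"translation":[7.2,9.6,-1],"twist":0}
    - {"grip":0,"translation":[9.6,12.8,-1],"twist":0}
    - {"grip":0,"translation":[12,16,-1],"twist":0}

```text
time_s: 9.15
tool_pos: [0.6873, 0.0397, 0.2691]
tool_rot: [-1.896, -2.502, 0.002]
ft_force: [-0.1, -0.3, 0.4]
width: 0.0004
finger_force: 0.0
```

>>> carry_out:
  moves:
    - {"grip":0,"translation":[1.6,2,0],"twist":0}
    - {"grip":0,"translation":[1.6,2.1,0],"twist":0}
    - {"grip":0,"translation":[1.6,2.1,2.5],"twist":0}
    - {"grip":0,"translation":[1.6,2.1,5],"twist":0}
    - {"grip":0,"translation":[1.6,2.1,6.5],"twist":0}

```text
time_s: 9.57
tool_pos: [0.7012, 0.0589, 0.2018]
tool_rot: [-1.894, -2.501, 0.005]
ft_force: [0.4, -0.4, -0.4]
width: 0.0005
finger_force: 0.0
```

```bash
python3 wheel.py 2>/dev/null; python3 ball.py; python3 go.py 110 51 205
```

```text
{'side': (0.61, 8.4, [0.57, 0.65]), 'top': (0.57, 1.4, [0.13, 0.71])}
side 25 285.6 197.9 pred 0/.29/.58 [[297.5, 195.4], [291.6, 195.9], [285.8, 197.7]]
top 0   pred 0/.29/.58 [[309.2, 167.5], [307.9, 162.4], [306.6, 157.7]]
shift cm [ 0.09 -4.05  0.09] rot deg [-0.07 -0.02  0.03]
now mm [150.5  50.1 205.8] 9.7667 w 0.0004281928760383767 F [ 0.3 -0.1 -0.3]
```

>>> carry_out:
  moves:
    - {"grip":0,"translation":[0,-2,0],"twist":0}
    - {"grip":0,"translation":[0,-3.4,0],"twist":0}
    - {"grip":0,"translation":[0,-3.8,0],"twist":0}
    - {"grip":0,"translation":[0,-4.2,0],"twist":0}
    - {"grip":0,"translation":[0,-4.6,0],"twist":0}

```text
time_s: 10.18
tool_pos: [0.659, 0.0465, 0.2073]
tool_rot: [1.896, 2.503, 0.002]
ft_force: [0.1, 1.0, 0.6]
width: 0.0001
finger_force: 0.3
```

>>> carry_out:
  moves:
    - {"grip":0,"translation":[0,-0.4,0],"twist":0}
    - {"grip":0,"translation":[0,-0.8,0],"twist":0}
    - {"grip":0,"translation":[0,-1.2,0],"twist":0}
    - {"grip":0,"translation":[0,-1.5,0],"twist":0}
    - {"grip":0,"translation":[0,-1.5,0],"twist":0}

```text
time_s: 10.6
tool_pos: [0.6434, 0.0425, 0.2061]
tool_rot: [-1.896, -2.504, 0.001]
ft_force: [0.6, 0.7, 0.5]
width: 0.0004
finger_force: 0.0
```

```bash
python3 wheel.py 2>/dev/null; python3 ball.py; python3 go.py 88 51 205
```

```text
{'side': (0.61, 6.1, [0.57, 0.65]), 'top': (0.57, 1.4, [0.13, 0.71])}
side 24 297.2 195.7 pred 0/.29/.58 [[297.5, 195.4], [291.6, 195.9], [285.8, 197.7]]
top 0   pred 0/.29/.58 [[309.2, 167.5], [307.9, 162.4], [306.6, 157.7]]
shift cm [ 0.06 -0.19  0.11] rot deg [-0.02 -0.01  0.04]
now mm [ 89.9  50.4 206.1] 10.8 w 0.00041098859501249223 F [ 0.2 -0.2 -0.3]
```

The pawl dropped. I'll retreat and verify.

>>> carry_out:
  moves:
    - {"grip":0,"translation":[0,2,0],"twist":0}
    - {"grip":0,"translation":[0,5,-1],"twist":0}
    - {"grip":0,"translation":[0,6,-4.5],"twist":0}
    - {"grip":0,"translation":[3,6,-7],"twist":0}
    - {"grip":0,"translation":[7,6,-8],"twist":0}

```text
time_s: 11.22
tool_pos: [0.6847, 0.1249, 0.2892]
tool_rot: [1.899, 2.499, 0.004]
ft_force: [-0.3, 1.0, -0.6]
width: 0.0002
finger_force: 0.0
```

>>> carry_out:
  moves:
    - {"grip":0,"translation":[4,0,0],"twist":0}
    - {"grip":0,"translation":[8,0,0],"twist":0}
    - {"grip":0,"translation":[12,0,0],"twist":0}
    - {"grip":0,"translation":[15,0,0],"twist":0}
    - {"grip":0,"translation":[15,0,0],"twist":0}

```text
time_s: 11.63
tool_pos: [0.6403, 0.2759, 0.2862]
tool_rot: [-1.89, -2.508, -0.001]
ft_force: [0.6, 0.2, -0.6]
width: 0.0006
finger_force: 0.0
```

```bash
python3 wheel.py 2>/dev/null; python3 ball.py
python3 - <<'E'
from plant import env, grab_frame
import cv2,numpy as np
f=lambda n,a,b,c,d:cv2.resize(grab_frame(n)['pixels'][a:b,c:d,::-1],(600,300) if n=='top' else (600,300),interpolation=2)
cv2.imwrite('pics/fin.png',np.vstack([f('side',165,245,240,400),f('top',130,240,220,440)]))
E
```

```text
{'side': (0.6, 6.4, [0.56, 0.64]), 'top': (0.57, 1.4, [0.13, 0.71])}
side 0   pred 0/.29/.58 [[297.5, 195.4], [291.6, 195.9], [285.8, 197.7]]
top 20 309.0 167.2 pred 0/.29/.58 [[309.2, 167.5], [307.9, 162.4], [306.6, 157.7]]
```

View pics/fin.png

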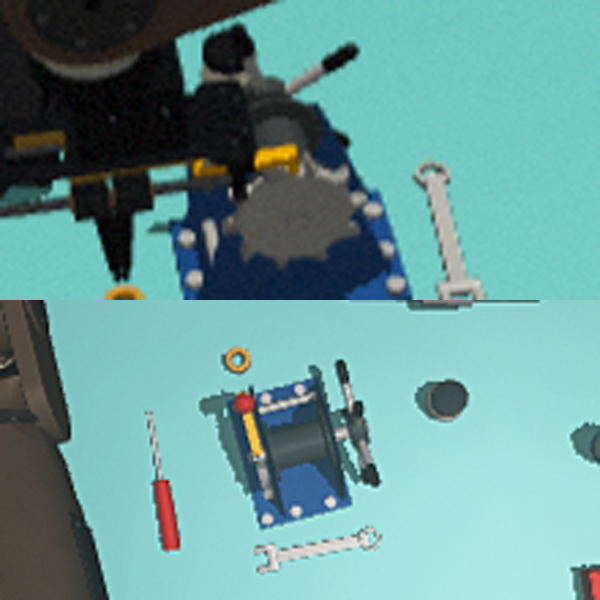

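The top crop shows the ball back at its pawl-down position. The wheel is one notch back, and the bystanders in view are where they were.

```bash
python3 -c "
from plant import env
print(env.sign_off())"
```

```text
the job is handed in; nothing more can be done
None
```

I backed the winch off one notch (wheel at about 0.60 rad, one notch being 0.628), the pawl is down in the next notch, and the job is handed in; one early push put about 14 N on the red ball before I lowered the finger.

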